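# Torque-check three glue-up clamps and flag the loose one

## Task

One of the three glue-up clamps was left loose: find it by nudging the blue wing knobs clockwise and feeling when they give. A sound knob holds against 0.2 N m with a little spring, so never put more than about 0.3 N m on any knob, either way; the loose one gives well before that and should be turned on by some 15 to 25 degrees and left there. Only then take the yellow flag pin from its stand and set it fully home, collar down on the wood, in the hole of the loose clamp, without ramming it or leaning on the clamps, and leave the other things alone.

Things in the scene. Friction and masses are not known exactly. Their poses are not given: they have to be found in the camera images.
- wing_a (a point): Grip point of one of three look-alike blue wing knobs, each on the stud of a glue-up clamp. On the knob's upright turning axis, 99 mm above the table, at mid-height of the wing: a flat bar 44 long (along this x axis), 12 thick (y), 26 high (86 to 112 mm above the table), over a 26 mm round hub (74 to 86 mm). z is up; the axes turn with the knob, which stands askew on the bar at the start. Knobs look the same, and the three clamps are dealt to the three places anew every time.
- knob_a (a joint): Slip of knob a on its thread in rad: 0 at the start, growing clockwise seen from above (tightening). Dry friction: it stays 0 until the torque reaches the breakaway torque, then slips at about that torque, and stays where left. Exactly one of the three knobs is loose and breaks away at under 0.1 N m; a sound one holds beyond 0.6 N m, so it never slips in a proper test.
- stud_a (a joint): Elastic twist of the stud under knob a in rad, clockwise positive: a spring of 1.6 N m per rad that carries the knob, so the knob's whole turn is this twist plus its slip. 0 at rest; torque on the knob = 1.6 x twist; a sound knob springs back when let go.
- hole_a (a point): Mouth centre of the flag hole of the clamp with knob a, z up: a 14 mm upright through-hole with a 1.5 mm chamfer in the top bar (caul) of the clamp, mouth 68 mm above the table, bar 20 mm thick. It is 70 mm from that knob's axis, along the bar (this x axis points from the knob to the hole).
- caul_a: Pale wooden top bar 130 x 70 x 20 mm of the clamp with knob a, part of the fixed clamp; origin at the centre of its underside, 48 mm above the table; x along it. The clamp below (plywood base 130 x 90 mm and two glued walnut blocks) is fixed to the table.
- wing_b (a point): Grip point of one of three look-alike blue wing knobs, each on the stud of a glue-up clamp. On the knob's upright turning axis, 99 mm above the table, at mid-height of the wing: a flat bar 44 long (along this x axis), 12 thick (y), 26 high (86 to 112 mm above the table), over a 26 mm round hub (74 to 86 mm). z is up; the axes turn with the knob, which stands askew on the bar at the start. Knobs look the same, and the three clamps are dealt to the three places anew every time.
- knob_b (a joint): Slip of knob b on its thread in rad: 0 at the start, growing clockwise seen from above (tightening). Dry friction: it stays 0 until the torque reaches the breakaway torque, then slips at about that torque, and stays where left. Exactly one of the three knobs is loose and breaks away at under 0.1 N m; a sound one holds beyond 0.6 N m, so it never slips in a proper test.
- stud_b (a joint): Elastic twist of the stud under knob b in rad, clockwise positive: a spring of 1.6 N m per rad that carries the knob, so the knob's whole turn is this twist plus its slip. 0 at rest; torque on the knob = 1.6 x twist; a sound knob springs back when let go.
- hole_b (a point): Mouth centre of the flag hole of the clamp with knob b, z up: a 14 mm upright through-hole with a 1.5 mm chamfer in the top bar (caul) of the clamp, mouth 68 mm above the table, bar 20 mm thick. It is 70 mm from that knob's axis, along the bar (this x axis points from the knob to the hole).
- caul_b: Pale wooden top bar 130 x 70 x 20 mm of the clamp with knob b, part of the fixed clamp; origin at the centre of its underside, 48 mm above the table; x along it. The clamp below (plywood base 130 x 90 mm and two glued walnut blocks) is fixed to the table.
- wing_c (a point): Grip point of one of three look-alike blue wing knobs, each on the stud of a glue-up clamp. On the knob's upright turning axis, 99 mm above the table, at mid-height of the wing: a flat bar 44 long (along this x axis), 12 thick (y), 26 high (86 to 112 mm above the table), over a 26 mm round hub (74 to 86 mm). z is up; the axes turn with the knob, which stands askew on the bar at the start. Knobs look the same, and the three clamps are dealt to the three places anew every time.
- knob_c (a joint): Slip of knob c on its thread in rad: 0 at the start, growing clockwise seen from above (tightening). Dry friction: it stays 0 until the torque reaches the breakaway torque, then slips at about that torque, and stays where left. Exactly one of the three knobs is loose and breaks away at under 0.1 N m; a sound one holds beyond 0.6 N m, so it never slips in a proper test.
- stud_c (a joint): Elastic twist of the stud under knob c in rad, clockwise positive: a spring of 1.6 N m per rad that carries the knob, so the knob's whole turn is this twist plus its slip. 0 at rest; torque on the knob = 1.6 x twist; a sound knob springs back when let go.
- hole_c (a point): Mouth centre of the flag hole of the clamp with knob c, z up: a 14 mm upright through-hole with a 1.5 mm chamfer in the top bar (caul) of the clamp, mouth 68 mm above the table, bar 20 mm thick. It is 70 mm from that knob's axis, along the bar (this x axis points from the knob to the hole).
- caul_c: Pale wooden top bar 130 x 70 x 20 mm of the clamp with knob c, part of the fixed clamp; origin at the centre of its underside, 48 mm above the table; x along it. The clamp below (plywood base 130 x 90 mm and two glued walnut blocks) is fixed to the table.
- flag: Yellow flag on a wooden pin, loose, about 30 g. Origin at the pin's foot, z up. Pin 12 mm thick and 30 mm long with a tapered foot; then a 22 mm collar, 4 mm thick (z 30 to 34 mm); then a flat yellow paddle to grip, 26 (x) by 10 (y) mm, z 34 to 70 mm. It starts upright in the stand with its collar on the stand's top. Fully home in a clamp's hole, the collar lies on the bar, and the foot is 30 mm below the mouth.
- stand: Wooden block 60 x 60 x 36 mm, fixed, with a 14 mm upright hole in which the flag stands at the start; origin at the centre of its underside.
- glue_bottle: Cream glue bottle with blue label and cap, 42 x 74 x 175 mm, upright; origin at the centre of its underside. Leave alone.
- cup_a: Clear mixing cup, 68 mm wide, 70 mm high; origin at the centre of its underside. Leave alone.
- cup_b: Clear mixing cup, 68 mm wide, 70 mm high; origin at the centre of its underside. Leave alone.
- brush: Yellow glue brush, 190 mm, lying along its x axis; origin at the centre of its underside. Leave alone.
- stick: Wooden mixing stick, 130 x 17 x 4 mm, lying; origin at the centre of its underside. Leave alone.
- offcut: Walnut offcut, 100 x 60 x 20 mm; origin at the centre of its underside. Leave alone.
- tape: Roll of blue tape, 90 mm wide, 24 mm high; origin at the centre of its underside. Leave alone.

How it is judged:
On the way, in this order (a step that is already met when the one before it is completed fails the run):
1. the loose knob has slipped clockwise by over 0.15 rad, with the flag still in its stand (value of joint any of knob_a, knob_b, knob_c above 0.15 rad and distance of flag from where it was at the start of the episode below 0.03 m), for 0.1 s.
2. the flag is fully home in the hole of the clamp whose knob slipped (((value of joint knob_a between 0.15 and 0.6 rad and horizontal distance between flag and hole_a below 0.004 m and z of flag in the frame of hole_a below -0.027 m and angle between flag's own z axis and vertical below 0.14 rad) or (value of joint knob_b between 0.15 and 0.6 rad and horizontal distance between flag and hole_b below 0.004 m and z of flag in the frame of hole_b below -0.027 m and angle between flag's own z axis and vertical below 0.14 rad) or (value of joint knob_c between 0.15 and 0.6 rad and horizontal distance between flag and hole_c below 0.004 m and z of flag in the frame of hole_c below -0.027 m and angle between flag's own z axis and vertical below 0.14 rad))), for 0.2 s.
At the end, for the whole second after the job is handed in: The loose knob stands 0.15 to 0.6 rad (9 to 34 degrees) clockwise of its start; the flag is at rest in the hole of that clamp, its foot at least 27 mm below the mouth and within 4 mm of the hole's axis, upright within 8 degrees (((value of joint knob_a between 0.15 and 0.6 rad and horizontal distance between flag and hole_a below 0.004 m and z of flag in the frame of hole_a below -0.027 m and angle between flag's own z axis and vertical below 0.14 rad) or (value of joint knob_b between 0.15 and 0.6 rad and horizontal distance between flag and hole_b below 0.004 m and z of flag in the frame of hole_b below -0.027 m and angle between flag's own z axis and vertical below 0.14 rad) or (value of joint knob_c between 0.15 and 0.6 rad and horizontal distance between flag and hole_c below 0.004 m and z of flag in the frame of hole_c below -0.027 m and angle between flag's own z axis and vertical below 0.14 rad)) and linear speed of flag below 0.02 m/s); the robot touches nothing.
It fails at once if a knob is loaded with more than 0.4 N m, either way (stud twisted by more than 0.25 rad) (value of joint any of stud_a, stud_b, stud_c above 0.25 rad or value of joint any of stud_a, stud_b, stud_c below -0.25 rad).
It fails at once if a knob slips more than 0.6 rad clockwise, or more than 0.15 rad back (value of joint any of knob_a, knob_b, knob_c above 0.6 rad or value of joint any of knob_a, knob_b, knob_c below -0.15 rad).
It fails at once if the flag is pressed on a clamp's top bar with more than 30 N (contact force between flag and caul_a above 30 N or contact force between flag and caul_b above 30 N or contact force between flag and caul_c above 30 N).
It fails at once if the robot presses on a clamp's top bar with more than 25 N (contact force between any of the fingers, the arm and caul_a above 25 N or contact force between any of the fingers, the arm and caul_b above 25 N or contact force between any of the fingers, the arm and caul_c above 25 N).
It fails at once if another thing is moved by more than 30 mm (distance of any of glue_bottle, cup_a, cup_b, brush, stick, offcut, tape from where it was at the start of the episode above 0.03 m).
It also fails if it takes over 64 s, if anything falls off the work surface, if the arm or the gripper's body presses on something with over 40 N, if the wrist force passes 120 N, or if a joint passes its speed limit or range.

## Robot

A 6-joint arm with a two-finger parallel gripper is mounted at the origin on the work surface. World frame = base frame: x ahead of the robot, y to its left, z up, the work surface at z = 0. Lengths are in m, angles in rad, forces in N, time in s.
With the tool pointing down it reaches from about 0.375 to 0.9 m from the base axis. Payload 3.1 kg.
Tool frame: the origin (TCP) lies between the finger pads; the fingertips stand 17 mm ahead of it and the grasp point (between the pads) lies 2 mm behind it; z points along the fingers, y is the line along which they close (so a half turn about z gives the same grasp; the last joint's range is limited). The gripper opens to 85 mm and grips with 20 to 120 N. Pads are 22 mm wide; open, the fingers measure 114 mm over their backs; the gripper's body (76 mm by 85 mm) begins 54 mm behind the grasp point. The pads swing forward as they close: fully open they stand 13 mm farther back than shut.
Start: joints at [-1.337, 0.527, 1.433, -0, 1.181, -0.178], TCP at [0.25, -0.573, 0.248] pointing down, gripper open.
Joint ranges: [-3.08, 3.08], [-0.75, 2.2], [0.22, 2.44], [-1.43, 4.57], [0, 2.65], [-2.85, 2.85]. Speed limits (rad/s): [2.79, 2.79, 3.14, 3.14, 3.14, 3.14].

## Interface

Orientations are given as a unit quaternion [x, y, z, w].
In Python, from station import sense, vision, order gives the robot as it stands.
- The arm moves only by the shell command python3 -m crank 'ROWS' [OPENING] [FORCE]. ROWS is JSON, a list of rows, each an object with "dp": the shift along the world's x, y, z in units of 30 mm (1.0 is 30 mm), a list of three; "angular": the turn, a rotation vector about the world's x, y, z in degrees, a list of three. In form: [{"dp": [dx, dy, dz], "angular": [ax, ay, az]}, ...]. A call has 1 to 20 rows; each row shifts and turns the commanded pose from where the row before left it; what a row does not reach is not made up. A row lasts 1/10 s, in which the tool goes at most 50 mm and 8.59 degrees, less where a joint would pass 70% of its speed; a pose out of reach is approached as far as the arm can. A call is refused whole if a number of a shift passes 1 or a number of a turn 8.59, either way. A call with a gripper value outside its range is refused whole. OPENING is the closure, from 0 (fully open) to 1 (shut), set as the call begins (- or left out, the last holds). The fingers move at their own pace and stop on an object; FORCE is the grip in N (left out, the last holds). Time passes only in rows, so rows that do not move let the fingers close. It gives the time, the measured TCP pose, the force, the opening and the grip force at its end, in the units of the state.
- sense(): the state, without advancing time (a new reading comes with each control period).
- vision.snapshot(name): name is "scene" or "top" or "wrist"; returns a dict with "image" (420x560x3 uint8, blue, green, red), "range_z" (420x560 float32, m along the optical axis (not along the pixel's ray), 0 where there is no reading), "mtx" (3x3 intrinsics, pixels), "pose" (4x4, takes a point from camera to world coordinates); the wrist camera has in their place "mount" (4x4, takes a point from camera to tool coordinates, whose origin is the TCP and whose axes are the flange's). Camera axes: x right, y down, z forward; pixel columns grow to the right and rows downward; lengths in m; the calibration is good to about 2 mm. The wrist camera is an equidistant fisheye: a pixel r from the principal point sees the ray r / f radians off the axis. A picture is of the moment at which its call begins: read the wrist's pose just before it.
- order.sign_off(): hands the job in; it is judged then, once.
The state is a dict: "t": time; "q": joint angles; "qd": joint speeds; "tau": joint torques, N m; "tcp_pos": TCP position; "tool_rot": TCP orientation; "force": force on the tool from outside, world axes, zero at the start; "ft_torque": the same for the moment, N m; "finger_gap": opening from 0.0 (shut) to 1.0 (fully open); "gripper_force": force on a finger pad.
Only numpy, scipy, OpenCV 4.12 (cv2) and the standard library are available. Lean on these libraries where they do the work, as an engineer would, in place of code of your own. Each camera call takes 0.05 s, during which the arm holds its last target. There are 200 camera calls.

## Working session

There is one attempt and no reset: what is moved stays moved. The work goes in short steps, Python scripts to look and compute and a shell command to move; the robot and the scene stay as the last step left them, time stands still between calls to the robot, and variables do not carry over. Pictures are saved under pics/ and viewed, at most 11 in all, crops included, and the job is handed in when it is done.

```bash
mkdir -p pics; ls; python3 - <<'E'
from station import sense, vision
import cv2,numpy as np
s=sense();print({k:np.round(v,3).tolist() for k,v in s.items()})
for n in("top","scene"):
    d=vision.snapshot(n);cv2.imwrite(f"pics/{n}0.png",d["image"]);np.savez(f"{n}0.npz",**d);print(n,d["mtx"].tolist(),np.round(d["pose"],3).tolist())
E
```

```text
pics
{'t': 0.0, 'q': [-1.338, 0.528, 1.434, -0.0, 1.181, -0.179], 'qd': [0.001, -0.0, -0.001, 0.0, 0.002, -0.0], 'tau': [0.0, -44.235, -17.802, -0.0, 0.009, -0.0], 'tcp_pos': [0.25, -0.572, 0.247], 'tool_rot': [0.979, 0.204, -0.0, -0.001], 'force': [0.392, -0.317, -0.303], 'ft_torque': [0.04, -0.013, 0.004], 'gripper_force': 0.0, 'finger_gap': 1.0}
top [[455.7255536964546, 0.0, 278.25470485894357], [0.0, 455.7255536964546, 215.18297674131486], [0.0, 0.0, 1.0]] [[-0.037, -0.975, 0.221, 0.252], [-0.999, 0.037, -0.002, 0.014], [-0.007, -0.22, -0.975, 1.518], [0.0, 0.0, 0.0, 1.0]]
scene [[404.3695162883172, 0.0, 282.6677667535819], [0.0, 404.3695162883172, 212.1833689596835], [0.0, 0.0, 1.0]] [[0.279, 0.771, -0.573, 1.245], [0.96, -0.23, 0.158, -0.195], [-0.01, -0.594, -0.804, 1.038], [0.0, 0.0, 0.0, 1.0]]
```

View pics/top0.png

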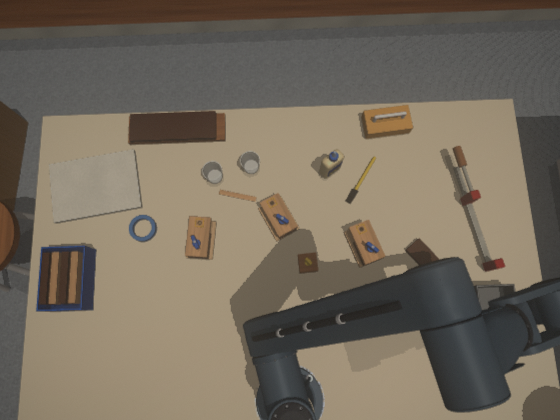

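View pics/scene0.png

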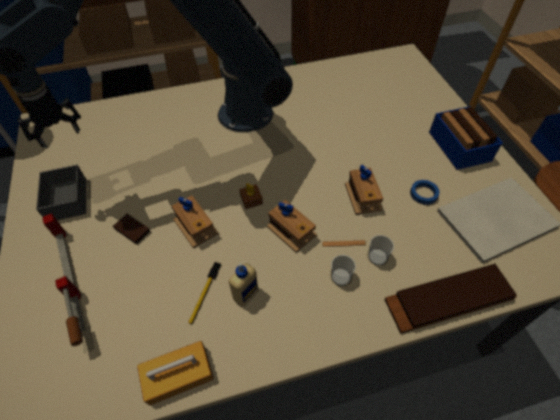

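The top view shows three clamps: near (199,237), (278,216) and (366,243), each with a blue knob. The stand with the flag is at (308,262). Next I'll measure the knobs and flag roughly.

```bash
cat > h.py <<'E'
import numpy as np,cv2
from scipy.spatial.transform import Rotation as R
def cast(d,uv,z,T=None):
    """pixel(s) -> world points on plane z (T given: fisheye wrist camera pose)"""
    uv=np.atleast_2d(np.asarray(uv,float));K=d["mtx"]
    p=(uv-K[:2,2])/[K[0,0],K[1,1]]
    if T is None: T=d["pose"];r=np.c_[p,np.ones(len(p))]
    else:
        t=np.linalg.norm(p,axis=1)[:,None]; r=np.c_[p*np.sinc(t/np.pi)**1 ,np.cos(t)] # sin(t)/t
    w=r@T[:3,:3].T; k=(z-T[2,3])/w[:,2]
    return T[:3,3]+w*k[:,None]
def wpose(s,d):
    T=np.eye(4);T[:3,:3]=R.from_quat(s["tool_rot"]).as_matrix();T[:3,3]=s["tcp_pos"];return T@d["mount"]
def blobs(img,lo,hi,amin=8):
    m=cv2.inRange(cv2.cvtColor(img,cv2.COLOR_BGR2HSV),lo,hi)
    n,l,st,c=cv2.connectedComponentsWithStats(m)
    return [(c[i],st[i,4],np.argwhere(l==i)[:,::-1]) for i in range(1,n) if st[i,4]>=amin]
def axis(P):
    q=P[:,:2]-P[:,:2].mean(0);w,v=np.linalg.eigh(np.cov(q.T));a=v[:,1];return np.degrees(np.arctan2(a[1],a[0]))%180,np.sqrt(12*w)*1e3
BLUE=((105,120,40),(130,255,255));YEL=((20,120,60),(35,255,255))
E
python3 - <<'E'
from h import *
for n in("top","scene"):
    d=np.load(f"{n}0.npz")
    for nm,c in(("blue",BLUE),("yel",YEL)):
        for b in blobs(d["image"],*c):
            u,v=b[0]
            if (n=="top" and not(170<u<400 and 140<v<290)) or (n=="scene" and not(150<u<400 and 150<v<300)):continue
            P=cast(d,b[2],0.1 if nm=="blue" else 0.09);z=d["range_z"][int(v),int(u)]
            print(n,nm,b[0].round(1),b[1],P.mean(0).round(4),*axis(P), "rz",z)
E
```

```text
top yel [364.9 172.8] 115 [ 0.7064 -0.2772  0.09  ] 146.58340737136567 [  9.8656001  131.34461761] rz 1.5821325
top yel [307.6 261.5] 39 [ 0.4225 -0.0748  0.09  ] 34.55824915088118 [17.73679648 21.57209849] rz 1.4508586
scene blue [364.3 172.4] 65 [0.5015 0.274  0.1   ] 159.45099685382965 [26.5557797  47.64862354] rz 1.2593248
scene blue [184.2 201.1] 40 [ 0.4541 -0.2789  0.1   ] 45.782380337031505 [13.22216481 45.22563134] rz 1.1810298
scene blue [285.3 206. ] 41 [0.5572 0.002  0.1   ] 50.97805123985215 [13.51698162 42.62589394] rz 1.1669283
scene blue [186.2 206.9] 19 [ 0.4776 -0.2764  0.1   ] 33.12740906621491 [11.5502676  18.69655202] rz 1.1908855
scene blue [285.2 212. ] 25 [ 0.5779 -0.0044  0.1   ] 18.32966942637026 [13.74036996 19.19778759] rz 1.1860042
scene blue [241.1 271.5] 59 [ 0.7302 -0.169   0.1   ] 82.43716253935841 [23.55670379 25.64943867] rz 1.0003816
scene yel [249.1 184.9] 29 [ 0.4399 -0.0792  0.09  ] 48.24167678804367 [14.89125334 24.50795948] rz 1.2672482
scene yel [249.3 193.3] 9 [ 0.4725 -0.0864  0.09  ] 50.28102796536923 [ 8.58497498 13.66055145] rz 1.2900972
```

```bash
python3 -m crank '[{"dp":[0.68,0.98,0],"angular":[0,0,0]},{"dp":[0.68,0.98,0],"angular":[0,0,0]},{"dp":[0.68,0.98,0],"angular":[0,0,0]},{"dp":[0.68,0.98,0],"angular":[0,0,0]},{"dp":[0.68,0.98,0],"angular":[0,0,0]},{"dp":[0.68,0.98,0],"angular":[0,0,0]},{"dp":[0.68,0.98,0],"angular":[0,0,0]},{"dp":[0.68,0.98,0],"angular":[0,0,0]},{"dp":[0.68,0.98,0],"angular":[0,0,0]},{"dp":[0.68,0.98,0],"angular":[0,0,0]},{"dp":[0,0,0],"angular":[0,0,0]},{"dp":[0,0,0],"angular":[0,0,0]}]'
cat > look.py <<'E'
import sys
from h import *
from station import sense,vision
s=sense();d=vision.snapshot("wrist");n=sys.argv[1];cv2.imwrite(f"pics/{n}.png",d["image"]);T=wpose(s,d)
np.savez(f"{n}.npz",T=T,**d)
print("t",s["t"],"tcp",np.round(s["tcp_pos"],4),"yaw x",(R.from_quat(s["tool_rot"]).as_matrix()[:2,0]@[1,1j]) and np.degrees(np.arctan2(*R.from_quat(s["tool_rot"]).as_matrix()[[1,0],0])).round(1))
for nm,c,z in(("blue",BLUE,.112),("yel",YEL,.107)):
    for b in blobs(d["image"],*c,60):
        P=cast(d,b[2],z,T);print(nm,b[0].round(0),b[1],P.mean(0).round(4),*[np.round(x,1) for x in axis(P)])
E
python3 look.py w1; python3 -c "
import numpy as np;d=np.load('w1.npz');print(d['mtx'],d['mount'].round(3))"
```

```text
t: 1.3
tcp_pos: [0.4543, -0.278, 0.2481]
tool_rot: [0.979, 0.206, -0.0, -0.0]
force: [0.1, 0.5, -0.3]
finger_gap: 1.003
gripper_force: 0.0
t 1.3 tcp [ 0.4543 -0.278   0.2481] yaw x 23.7
blue [74.  8.] 456 [ 0.5535 -0.0232  0.112 ] 92.4 [17.  34.6]
blue [286. 196.] 857 [ 0.463  -0.2767  0.112 ] 45.0 [17.9 43.2]
yel [105. 143.] 629 [ 0.443  -0.1053  0.107 ] 117.5 [21.  30.6]
[[325.1922621    0.         284.03878842]
 [  0.         325.1922621  212.55782625]
 [  0.           0.           1.        ]] [[ 0.    -0.948 -0.319  0.082]
 [ 1.     0.     0.     0.001]
 [-0.    -0.319  0.948 -0.126]
 [ 0.     0.     0.     1.   ]]
```

View pics/w1.png

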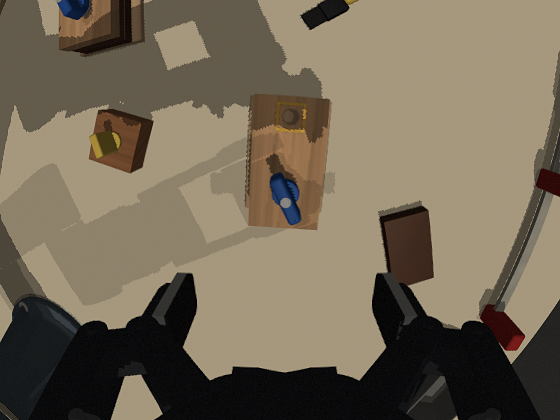

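The wrist view shows the wing from about (276,178) to (297,222), with a pale stud tip at (286,203). The hole is at (291,117) and the bar's corners are (250,94), (330,99), (318,229), (249,226). I'll cross-check these against the given sizes.

```bash
python3 - <<'E'
from h import *
d=np.load("w1.npz");T=d["T"]
c=cast(d,[(250,94),(330,99),(318,229),(249,226)],.068,T);print("caul",c.round(4),"ctr",c.mean(0), [np.linalg.norm(c[i]-c[(i+1)%4]).round(3) for i in range(4)])
ax=(c[0]+c[1]-c[2]-c[3])[:2];print("axis",np.degrees(np.arctan2(ax[1],ax[0])))
h=cast(d,(291,117),.068,T)[0];k=cast(d,[(286.5,201),(286,203)],.112,T);print("hole",h,"knob",k.round(4),np.linalg.norm((k-h)[:,:2],axis=1))
a=cast(d,[(276,180),(297,222)],.112,T);v=a[0]-a[1];print("wing ang",np.degrees(np.arctan2(v[1],v[0])),np.linalg.norm(v))
print("pred knob",h[:2]-.07*ax/np.linalg.norm(ax))
f=cast(d,(106,143),.1,T);print(f)
E
```

```text
caul [[ 0.5289 -0.2115  0.068 ]
 [ 0.5548 -0.2812  0.068 ]
 [ 0.4334 -0.3257  0.068 ]
 [ 0.4082 -0.2603  0.068 ]] ctr [ 0.48131182 -0.26967971  0.068     ] [np.float64(0.074), np.float64(0.129), np.float64(0.07), np.float64(0.13)]
axis 21.053886020870138
hole [ 0.52400314 -0.25517019  0.068     ] knob [[ 0.4594 -0.2788  0.112 ]
 [ 0.4577 -0.2791  0.112 ]] [0.0687519  0.07053578]
wing ang 49.455680160201254 0.041028091635508475
pred knob [ 0.45867613 -0.28031739]
[[ 0.44128109 -0.10298488  0.1       ]]
```

```bash
python3 -m crank '[{"dp":[0.05,-0.01,-0.6],"angular":[0,0,7.8]},{"dp":[0.05,-0.01,-0.8],"angular":[0,0,7.8]},{"dp":[0.05,-0.01,-0.8],"angular":[0,0,7.7]},{"dp":[0,0,-0.7],"angular":[0,0,0]},{"dp":[0,0,0],"angular":[0,0,0]}]' 0.5 40; python3 look.py w2
```

```text
t: 1.85
tcp_pos: [0.4564, -0.2796, 0.1587]
tool_rot: [0.918, 0.397, -0.001, -0.003]
force: [-0.4, 0.3, -0.4]
finger_gap: 0.503
gripper_force: 0.0
t 1.85 tcp [ 0.4564 -0.2796  0.1587] yaw x 46.8
blue [284. 235.] 1685 [ 0.4634 -0.2729  0.112 ] 47.5 [16.7 45.6]
yel [494.  29.] 1201 [ 0.6505 -0.2659  0.107 ] 146.7 [ 7.7 88.3]
yel [81. 67.] 1240 [ 0.4458 -0.1097  0.107 ] 118.8 [19.6 32.2]
```

View pics/w2.png

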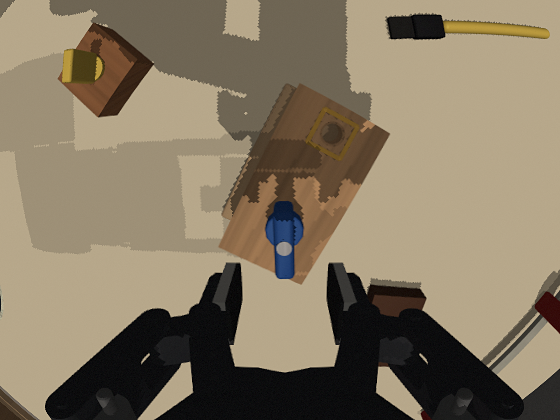

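The wing stands upright in the image with its top face at about (284,219) to (284,278) and the stud at (284,249). It is aligned and centred between the fingers.

```bash
python3 - <<'E'
from h import *
d=np.load("w2.npz");T=d["T"]
print(cast(d,[(284,249),(334,133)],.112,T),cast(d,[(333,133)],.068,T))
E
```

```text
[[ 0.457732   -0.27894174  0.112     ]
 [ 0.52315557 -0.24815147  0.112     ]] [[ 0.52502125 -0.25464807  0.068     ]]
```

```bash
cat > st.py <<'E'
from h import *
from station import sense
s=sense();print(s["t"],np.round(s["tcp_pos"],4),"yaw",np.degrees(np.arctan2(*R.from_quat(s["tool_rot"]).as_matrix()[[1,0],0])).round(2),"F",np.round(s["force"],2),"M",np.round(s["ft_torque"],3),"gap",round(s["finger_gap"],3),"gf",round(s["gripper_force"],1))
E
python3 -m crank '[{"dp":[0.06,0.02,-0.7],"angular":[0,0,0]},{"dp":[0,0,-0.7],"angular":[0,0,0]},{"dp":[0,0,-0.35],"angular":[0,0,0]},{"dp":[0,0,0],"angular":[0,0,0]}]' >/dev/null; python3 st.py
python3 -m crank '[{"dp":[0,0,0],"angular":[0,0,0]},{"dp":[0,0,0],"angular":[0,0,0]},{"dp":[0,0,0],"angular":[0,0,0]},{"dp":[0,0,0],"angular":[0,0,0]},{"dp":[0,0,0],"angular":[0,0,0]},{"dp":[0,0,0],"angular":[0,0,0]}]' 1 30 >/dev/null; python3 st.py
python3 -m crank '[{"dp":[0,0,0],"angular":[0,0,-1]},{"dp":[0,0,0],"angular":[0,0,-1]},{"dp":[0,0,0],"angular":[0,0,0]},{"dp":[0,0,0],"angular":[0,0,0]}]' >/dev/null; python3 st.py
```

```text
2.3 [ 0.46   -0.2793  0.1085] yaw 46.85 F [ 0.01  0.66 -0.14] M [-0.034  0.011  0.003] gap 0.498 gf 0.0
2.9 [ 0.4584 -0.2771  0.1098] yaw 46.93 F [-4.47  3.28  5.5 ] M [0.548 0.734 0.031] gap 0.13 gf 33.3
3.3 [ 0.4585 -0.2771  0.1099] yaw 44.95 F [-4.36  3.41  5.32] M [0.53  0.683 0.089] gap 0.134 gf 33.2
```

```bash
python3 -m crank '[{"dp":[0,0,0],"angular":[0,0,-1]},{"dp":[0,0,0],"angular":[0,0,-1]},{"dp":[0,0,0],"angular":[0,0,0]},{"dp":[0,0,0],"angular":[0,0,0]}]' >/dev/null; python3 st.py
python3 -m crank '[{"dp":[0,0,0],"angular":[0,0,-1]},{"dp":[0,0,0],"angular":[0,0,-1]},{"dp":[0,0,0],"angular":[0,0,0]},{"dp":[0,0,0],"angular":[0,0,0]}]' >/dev/null; python3 st.py
```

```text
3.7 [ 0.4585 -0.2771  0.1098] yaw 42.97 F [-4.77  3.54  5.55] M [0.565 0.716 0.152] gap 0.13 gf 33.2
4.1 [ 0.4585 -0.2771  0.1099] yaw 40.98 F [-3.93  3.32  5.05] M [0.583 0.727 0.208] gap 0.129 gf 33.3
```

Torque rose linearly to 0.21 N m over 6°, so this knob is sound. I'll turn it back, release it and go to the middle one.

```bash
python3 -m crank '[{"dp":[0,0,0],"angular":[0,0,2]},{"dp":[0,0,0],"angular":[0,0,2]},{"dp":[0,0,0],"angular":[0,0,2]},{"dp":[0,0,0],"angular":[0,0,0]}]' >/dev/null; python3 st.py
python3 -m crank '[{"dp":[0,0,0],"angular":[0,0,0]},{"dp":[0,0,0],"angular":[0,0,0]},{"dp":[0,0,0],"angular":[0,0,0]},{"dp":[0,0,0.8],"angular":[0,0,0]},{"dp":[0,0,1],"angular":[0,0,0]},{"dp":[0.3,0.9,1],"angular":[0,0,0]},{"dp":[0.32,0.93,0],"angular":[0,0,0]},{"dp":[0.32,0.93,0],"angular":[0,0,0]},{"dp":[0.32,0.93,0],"angular":[0,0,0]},{"dp":[0.32,0.93,0],"angular":[0,0,0]},{"dp":[0.32,0.93,0],"angular":[0,0,0]},{"dp":[0.32,0.93,0],"angular":[0,0,0]},{"dp":[0.32,0.93,0],"angular":[0,0,0]},{"dp":[0.32,0.93,0],"angular":[0,0,0]},{"dp":[0.3,0.9,0],"angular":[0,0,0]},{"dp":[0,0,0],"angular":[0,0,0]},{"dp":[0,0,0],"angular":[0,0,0]}]' 0.5 >/dev/null; python3 st.py; python3 look.py w3
```

```text
4.5 [ 0.4584 -0.2771  0.1098] yaw 46.97 F [-4.39  2.95  6.02] M [0.577 0.749 0.019] gap 0.133 gf 33.2
6.2 [ 0.5555 -0.0015  0.1928] yaw 46.99 F [-0.25 -1.27 -0.28] M [ 0.028 -0.012  0.011] gap 0.498 gf 0.0
t 6.2 tcp [ 0.5555 -0.0015  0.1928] yaw x 47.0
blue [16. 42.] 1362 [0.5057 0.2598 0.112 ] 103.8 [36.2 44.3]
blue [286. 215.] 1250 [0.5642 0.0047 0.112 ] 54.0 [17.1 44.4]
yel [523. 263.] 639 [ 0.6912 -0.1799  0.107 ] 146.5 [ 9.9 92.6]
yel [244. 336.] 501 [ 0.4633 -0.0516  0.107 ] 36.4 [11.7 44.9]
```

View pics/w3.png

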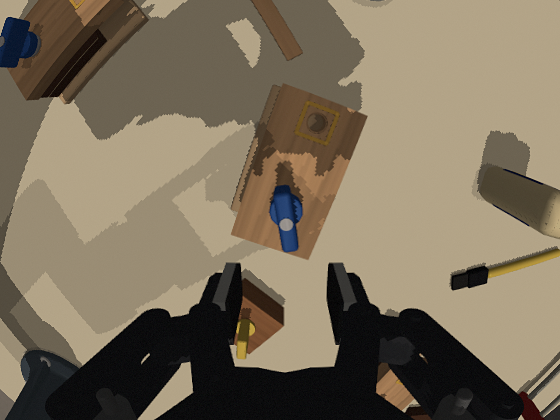

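The stud of knob 2 is at (287,226). The wing is turned about 7° further than the tool, and the hole is at (317,123).

```bash
python3 - <<'E'
from h import *
d=np.load("w3.npz");T=d["T"]
k=cast(d,(287,226),.112,T)[0];h=cast(d,(317,123),.068,T)[0];print(k,h,np.linalg.norm((k-h)[:2]))
a=cast(d,[(273,188),(283,252),(299,187),(299,249)],.112,T)
E
```

```text
[ 0.55943435 -0.00146877  0.112     ] [0.62230176 0.03187149 0.068     ] 0.07116097441217346
```

```bash
python3 -m crank '[{"dp":[0.15,0.04,-0.7],"angular":[0,0,7]},{"dp":[0,0,-0.8],"angular":[0,0,0]},{"dp":[0,0,-0.8],"angular":[0,0,0]},{"dp":[0,0,-0.45],"angular":[0,0,0]},{"dp":[0,0,0],"angular":[0,0,0]}]' >/dev/null; python3 st.py
python3 -m crank '[{"dp":[0,0,0],"angular":[0,0,0]},{"dp":[0,0,0],"angular":[0,0,0]},{"dp":[0,0,0],"angular":[0,0,0]},{"dp":[0,0,0],"angular":[0,0,0]},{"dp":[0,0,0],"angular":[0,0,0]},{"dp":[0,0,0],"angular":[0,0,0]}]' 1 30 >/dev/null; python3 st.py
python3 -m crank '[{"dp":[0,0,0],"angular":[0,0,-1]},{"dp":[0,0,0],"angular":[0,0,-1]},{"dp":[0,0,0],"angular":[0,0,0]},{"dp":[0,0,0],"angular":[0,0,0]}]' >/dev/null; python3 st.py
python3 -m crank '[{"dp":[0,0,0],"angular":[0,0,-1]},{"dp":[0,0,0],"angular":[0,0,-1]},{"dp":[0,0,0],"angular":[0,0,0]},{"dp":[0,0,0],"angular":[0,0,0]}]' >/dev/null; python3 st.py
```

```text
6.75 [ 0.5583 -0.0014  0.1086] yaw 53.8 F [-0.39 -0.1   1.09] M [ 0.011  0.039 -0.006] gap 0.499 gf 0.0
7.35 [5.592e-01 1.000e-04 1.115e-01] yaw 53.92 F [-2.66  3.04  6.79] M [0.475 0.546 0.051] gap 0.135 gf 33.4
7.75 [5.591e-01 1.000e-04 1.115e-01] yaw 51.93 F [-3.25  2.79  6.19] M [0.556 0.555 0.104] gap 0.134 gf 33.4
8.15 [5.591e-01 1.000e-04 1.115e-01] yaw 49.95 F [-2.95  2.9   6.47] M [0.514 0.537 0.177] gap 0.133 gf 33.5
```

Knob 2 is sound too: torque rose linearly to 0.18 N m. On to the third.

```bash
python3 -m crank '[{"dp":[0,0,0],"angular":[0,0,2]},{"dp":[0,0,0],"angular":[0,0,2]},{"dp":[0,0,0],"angular":[0,0,0]},{"dp":[0,0,0],"angular":[0,0,0]}]' >/dev/null; python3 st.py
python3 -m crank '[{"dp":[0,0,0],"angular":[0,0,0]},{"dp":[0,0,0],"angular":[0,0,0]},{"dp":[0,0,0],"angular":[0,0,0]},{"dp":[0,0,0.8],"angular":[0,0,0]},{"dp":[0,0,1],"angular":[0,0,0]},{"dp":[-0.22,0.98,1],"angular":[0,0,0]},{"dp":[-0.22,0.98,0],"angular":[0,0,0]},{"dp":[-0.22,0.98,0],"angular":[0,0,0]},{"dp":[-0.22,0.98,0],"angular":[0,0,0]},{"dp":[-0.22,0.98,0],"angular":[0,0,0]},{"dp":[-0.22,0.98,0],"angular":[0,0,0]},{"dp":[-0.22,0.98,0],"angular":[0,0,0]},{"dp":[-0.22,0.98,0],"angular":[0,0,0]},{"dp":[-0.22,0.98,0],"angular":[0,0,0]},{"dp":[0,0,0],"angular":[0,0,0]},{"dp":[0,0,0],"angular":[0,0,0]}]' 0.5 >/dev/null; python3 look.py w4
```

```text
8.55 [5.591e-01 1.000e-04 1.115e-01] yaw 53.92 F [-3.64  3.3   7.02] M [0.44  0.584 0.017] gap 0.137 gf 33.4
t 10.15 tcp [0.5004 0.2643 0.1942] yaw x 54.0
blue [13. 18.] 1165 [0.427  0.5406 0.112 ] 166.2 [37.7 45.1]
blue [210.  15.] 1423 [0.5477 0.4093 0.112 ] 138.3 [20.2 55.8]
blue [266. 210.] 1318 [0.4988 0.282  0.112 ] 26.8 [17.6 43.8]
yel [545. 361.] 181 [ 0.659  -0.0854  0.107 ] 145.2 [13.8 56.7]
```

View pics/w4.png

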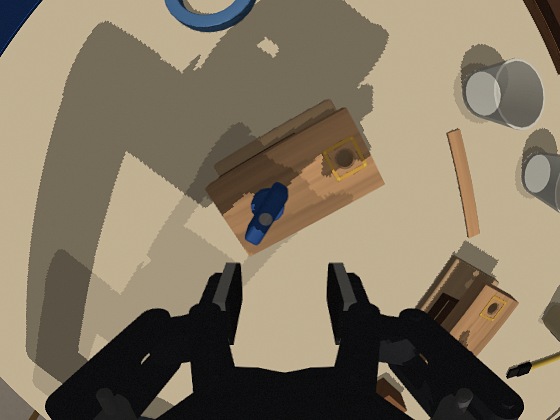

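The stud of knob 3 is at (265,219), with its wing about 27° clockwise of the tool, and the hole is at (345,158). I'll align and re-measure numerically.

```bash
python3 - <<'E'
from h import *
d=np.load("w4.npz");T=d["T"]
k=cast(d,(265,219),.112,T)[0];h=cast(d,(345,158),.068,T)[0];print(k,h,np.linalg.norm((k-h)[:2]))
E
python3 -m crank '[{"dp":[0,0,0],"angular":[0,0,-8.5]},{"dp":[0,0,0],"angular":[0,0,-8.5]},{"dp":[0,0,0],"angular":[0,0,-8.5]},{"dp":[0,0,0],"angular":[0,0,0]},{"dp":[0,0,0],"angular":[0,0,0]}]' >/dev/null; python3 look.py w5
```

```text
[0.49481495 0.2772685  0.112     ] [0.56518235 0.26989383 0.068     ] 0.07075277993436169
t 10.7 tcp [0.5008 0.263  0.1943] yaw x 28.5
blue [131.  44.] 3585 [0.5679 0.4173 0.112 ] 92.4 [61.7 69.3]
blue [ 6. 79.] 833 [0.5042 0.5258 0.112 ] 15.8 [21.5 56.2]
blue [262. 218.] 1222 [0.5014 0.2793 0.112 ] 21.3 [17.2 44.4]
blue [531. 285.] 840 [0.5608 0.0241 0.112 ] 78.6 [23.8 63.7]
blue [557. 385.] 93 [ 0.4682 -0.2039  0.112 ] 69.1 [12.  61.7]
```

```bash
python3 -m crank '[{"dp":[-0.2,0.47,0],"angular":[0,0,-7]},{"dp":[0,0,-0.8],"angular":[0,0,0]},{"dp":[0,0,-0.8],"angular":[0,0,0]},{"dp":[0,0,-0.8],"angular":[0,0,0]},{"dp":[0,0,-0.35],"angular":[0,0,0]},{"dp":[0,0,0],"angular":[0,0,0]}]' >/dev/null; python3 st.py
python3 -m crank '[{"dp":[0,0,0],"angular":[0,0,0]},{"dp":[0,0,0],"angular":[0,0,0]},{"dp":[0,0,0],"angular":[0,0,0]},{"dp":[0,0,0],"angular":[0,0,0]},{"dp":[0,0,0],"angular":[0,0,0]},{"dp":[0,0,0],"angular":[0,0,0]}]' 1 30 >/dev/null; python3 st.py
python3 -m crank '[{"dp":[0,0,0],"angular":[0,0,-1]},{"dp":[0,0,0],"angular":[0,0,-1]},{"dp":[0,0,0],"angular":[0,0,0]},{"dp":[0,0,0],"angular":[0,0,0]}]' >/dev/null; python3 st.py
python3 -m crank '[{"dp":[0,0,0],"angular":[0,0,-1]},{"dp":[0,0,0],"angular":[0,0,-1]},{"dp":[0,0,0],"angular":[0,0,0]},{"dp":[0,0,0],"angular":[0,0,0]}]' >/dev/null; python3 st.py
python3 -m crank '[{"dp":[0,0,0],"angular":[0,0,-1]},{"dp":[0,0,0],"angular":[0,0,-1]},{"dp":[0,0,0],"angular":[0,0,0]},{"dp":[0,0,0],"angular":[0,0,0]}]' >/dev/null; python3 st.py
```

```text
11.35 [0.4935 0.2775 0.1104] yaw 21.43 F [0.46 0.49 0.27] M [0.043 0.07  0.013] gap 0.499 gf 0.0
11.95 [0.4953 0.2784 0.113 ] yaw 21.4 F [-0.55 -0.34  6.29] M [-0.042  0.042  0.003] gap 0.13 gf 34.2
12.35 [0.4953 0.2784 0.113 ] yaw 19.42 F [-0.6   0.04  4.65] M [0.035 0.006 0.04 ] gap 0.133 gf 34.3
12.75 [0.4953 0.2783 0.1131] yaw 17.42 F [ 0.17 -0.83  5.35] M [-0.011 -0.007  0.071] gap 0.132 gf 34.3
13.15 [0.4953 0.2783 0.113 ] yaw 15.42 F [ 0.39 -0.44  6.19] M [-0.083 -0.027  0.084] gap 0.129 gf 34.3
```

Torque levels off near 0.08 N m, so this is the loose knob. I'll turn it on to about 23° in total, which is about 20° of slip.

```bash
python3 -m crank '[{"dp":[0,0,0],"angular":[0,0,-2]},{"dp":[0,0,0],"angular":[0,0,-2]},{"dp":[0,0,0],"angular":[0,0,-2]},{"dp":[0,0,0],"angular":[0,0,-2]},{"dp":[0,0,0],"angular":[0,0,0]}]' >/dev/null; python3 st.py
python3 -m crank '[{"dp":[0,0,0],"angular":[0,0,-2]},{"dp":[0,0,0],"angular":[0,0,-2]},{"dp":[0,0,0],"angular":[0,0,-2]},{"dp":[0,0,0],"angular":[0,0,-2]},{"dp":[0,0,0],"angular":[0,0,-1]},{"dp":[0,0,0],"angular":[0,0,0]},{"dp":[0,0,0],"angular":[0,0,0]}]' >/dev/null; python3 st.py
```

```text
13.65 [0.4953 0.2782 0.1131] yaw 7.4 F [ 0.54 -0.68  6.71] M [-0.086  0.056  0.094] gap 0.134 gf 34.3
14.35 [0.4954 0.2781 0.1131] yaw -1.57 F [ 0.79 -1.07  5.93] M [-0.19   0.03   0.021] gap 0.128 gf 34.3
```

```bash
python3 -m crank '[{"dp":[0,0,0],"angular":[0,0,0]},{"dp":[0,0,0],"angular":[0,0,0]},{"dp":[0,0,0],"angular":[0,0,0]},{"dp":[0,0,0.8],"angular":[0,0,0]},{"dp":[0,0,1],"angular":[0,0,0]},{"dp":[0,0,1],"angular":[0,0,0]},{"dp":[0,0,0],"angular":[0,0,0]}]' 0.5 >/dev/null; python3 look.py w6
python3 -m crank '[{"dp":[-0.17,-0.93,0],"angular":[0,0,0]},{"dp":[-0.17,-0.93,0],"angular":[0,0,0]},{"dp":[-0.17,-0.93,0],"angular":[0,0,0]},{"dp":[-0.17,-0.93,0],"angular":[0,0,0]},{"dp":[-0.17,-0.93,0],"angular":[0,0,0]},{"dp":[-0.17,-0.93,0],"angular":[0,0,0]},{"dp":[-0.17,-0.93,0],"angular":[0,0,0]},{"dp":[-0.17,-0.93,0],"angular":[0,0,0]},{"dp":[-0.17,-0.93,0],"angular":[0,0,0]},{"dp":[-0.17,-0.93,0],"angular":[0,0,0]},{"dp":[-0.17,-0.93,0],"angular":[0,0,0]},{"dp":[-0.17,-0.93,0],"angular":[0,0,0]},{"dp":[-0.17,-0.93,0],"angular":[0,0,0]},{"dp":[0,0,0],"angular":[0,0,0]},{"dp":[0,0,0],"angular":[0,0,0]}]' >/dev/null; python3 look.py w7
```

```text
t 15.05 tcp [0.4968 0.279  0.1996] yaw x -1.6
blue [103. 138.] 3214 [0.5693 0.4099 0.112 ] 94.9 [61.5 70.5]
blue [556. 146.] 180 [0.5624 0.0439 0.112 ] 7.5 [11.7 19.8]
blue [286. 221.] 1153 [0.5015 0.2774 0.112 ] 0.7 [17.2 44.1]
blue [ 23. 281.] 5820 [0.438  0.5476 0.112 ] 159.9 [ 68.9 178.1]
yel [557. 248.] 87 [0.4619 0.0093 0.107 ] 26.5 [ 9.7 16.8]
t 16.6 tcp [ 0.4272 -0.0845  0.1948] yaw x -1.7
blue [159.  48.] 1281 [ 0.5563 -0.0063  0.112 ] 57.5 [17.4 46.4]
blue [509. 179.] 1124 [ 0.4617 -0.2626  0.112 ] 62.3 [20.7 52.9]
yel [277. 206.] 782 [ 0.4425 -0.0807  0.107 ] 17.2 [15.6 24.9]
```

View pics/w6.png

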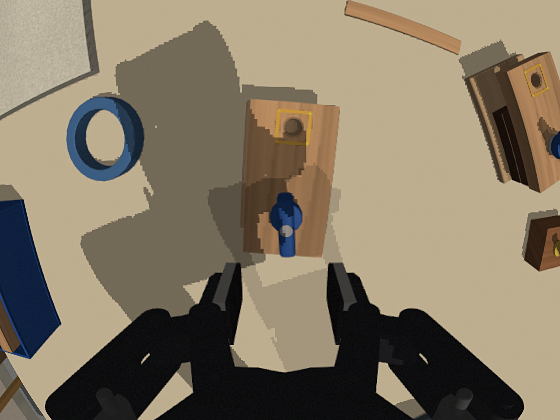

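View pics/w7.png

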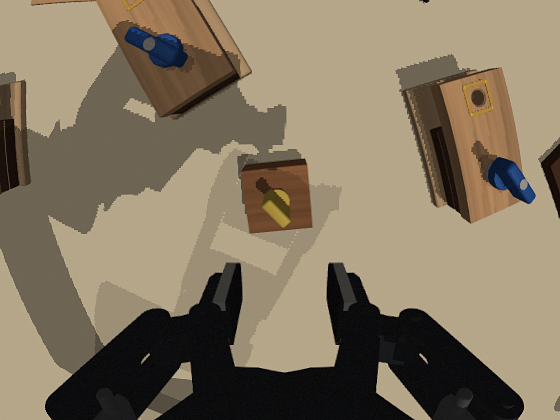

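w6: wing 3 now points straight along the tool, so it turned about 20.6°. Its hole is at (293,126). w7: the paddle's bright top runs from about (268,202) to (288,225), and the collar is near (281,200).

```bash
python3 - <<'E'
from h import *
d=np.load("w6.npz");T=d["T"]
print("hole",cast(d,(293,126),.068,T),"knob",cast(d,(287,230),.112,T), "caul",cast(d,[(249,100),(339,107),(322,256),(242,251)],.068,T).round(4))
d=np.load("w7.npz");T=d["T"];hsv=cv2.cvtColor(d["image"],cv2.COLOR_BGR2HSV)
for y in range(190,232,3): print(y,[int(v) if 18<h<38 and s>110 else 0 for h,s,v in hsv[y,258:296:2]])
E
python3 -c "
import cv2;i=cv2.imread('pics/w7.png')[150:245,230:330];cv2.imwrite('pics/w7c.png',cv2.resize(i,None,fx=6,fy=6,interpolation=0))"
```

```text
hole [[0.56526054 0.26999743 0.068     ]] knob [[0.49516708 0.27674802 0.112     ]] caul [[0.5872 0.3039 0.068 ]
 [0.5802 0.2333 0.068 ]
 [0.4525 0.2466 0.068 ]
 [0.4592 0.317  0.068 ]]
190 [0, 0, 0, 0, 0, 0, 74, 74, 134, 173, 172, 161, 82, 0, 0, 0, 0, 0, 0]
193 [0, 0, 0, 0, 74, 75, 75, 74, 73, 121, 174, 172, 174, 175, 116, 0, 0, 0, 0]
196 [0, 0, 0, 78, 73, 75, 75, 75, 75, 74, 80, 174, 173, 172, 175, 136, 0, 0, 0]
199 [0, 0, 0, 73, 74, 71, 76, 74, 74, 75, 75, 71, 82, 176, 173, 172, 0, 0, 0]
202 [0, 0, 0, 71, 113, 157, 164, 128, 73, 75, 73, 73, 72, 71, 179, 175, 0, 0, 0]
205 [0, 0, 93, 138, 164, 166, 170, 171, 148, 90, 72, 74, 73, 74, 71, 127, 0, 0, 0]
208 [0, 0, 0, 149, 159, 162, 165, 169, 174, 164, 124, 71, 74, 76, 74, 73, 0, 0, 0]
211 [0, 0, 0, 0, 132, 159, 162, 165, 169, 172, 174, 149, 89, 75, 74, 76, 0, 0, 0]
214 [0, 0, 0, 0, 0, 0, 151, 162, 165, 168, 172, 176, 165, 121, 72, 75, 0, 0, 0]
217 [0, 0, 0, 0, 0, 0, 0, 133, 162, 164, 169, 173, 177, 175, 146, 86, 87, 0, 0]
220 [0, 0, 0, 0, 0, 0, 0, 0, 0, 154, 165, 167, 170, 175, 181, 163, 117, 0, 0]
223 [0, 0, 0, 0, 0, 0, 0, 0, 0, 0, 134, 166, 168, 171, 176, 143, 0, 0, 0]
226 [0, 0, 0, 0, 0, 0, 0, 0, 0, 0, 0, 0, 158, 159, 0, 0, 0, 0, 0]
229 [0, 0, 0, 0, 0, 0, 0, 0, 0, 0, 0, 0, 0, 0, 0, 0, 0, 0, 0]
```

View pics/w7c.png

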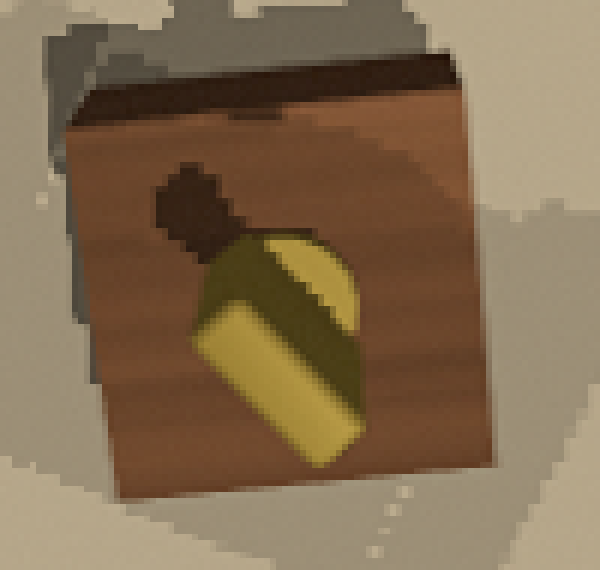

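The crop shows the paddle top's corners at about (269.5,200), (262,206), (283,228) and (291,222) in the full image.

```bash
python3 - <<'E'
from h import *
d=np.load("w7.npz");T=d["T"]
p=cast(d,[(269.5,200),(262,206.3),(283.3,228),(290.7,221.7)],.076,T);print(p.round(4),p.mean(0))
print([np.linalg.norm(p[i]-p[(i+1)%4]).round(4) for i in range(4)])
a=(p[0]+p[1]-p[2]-p[3]);print(np.degrees(np.arctan2(a[1],a[0])))
E
```

```text
[[ 0.4379 -0.0737  0.076 ]
 [ 0.4328 -0.0675  0.076 ]
 [ 0.4139 -0.0838  0.076 ]
 [ 0.4192 -0.0899  0.076 ]] [ 0.42595229 -0.07874744  0.076     ]
[np.float64(0.008), np.float64(0.025), np.float64(0.0081), np.float64(0.0247)]
40.89792966899854
```

```bash
python3 -m crank '[{"dp":[-0.04,0.19,-0.4],"angular":[0,0,8.55]},{"dp":[0,0,-0.4],"angular":[0,0,8.55]},{"dp":[0,0,-0.5],"angular":[0,0,8.55]},{"dp":[0,0,-0.6],"angular":[0,0,8.55]},{"dp":[0,0,-0.5],"angular":[0,0,8.5]},{"dp":[0,0,0],"angular":[0,0,0]}]' >/dev/null; python3 st.py; python3 look.py w8; python3 - <<'E'
from h import *
d=np.load("w8.npz");T=d["T"];m=cv2.inRange(cv2.cvtColor(d["image"],cv2.COLOR_BGR2HSV),(18,110,110),(38,255,255))
n,l,st,c=cv2.connectedComponentsWithStats(m)
for i in range(1,n):
    if st[i,4]>100:
        P=cast(d,np.argwhere(l==i)[:,::-1],.076,T);print(c[i],st[i],P.mean(0).round(4),axis(P))
E
```

```text
17.25 [ 0.4255 -0.0771  0.1222] yaw 41.19 F [ 0.11 -0.28  0.86] M [-0.058 -0.034  0.029] gap 0.496 gf 0.0
t 17.25 tcp [ 0.4255 -0.0771  0.1222] yaw x 41.2
blue [354.   5.] 373 [ 0.5414 -0.0154  0.112 ] 135.1 [ 6.1 14.2]
blue [497. 363.] 755 [ 0.4685 -0.2431  0.112 ] 90.0 [14.6 56.4]
yel [286. 238.] 1247 [ 0.4427 -0.064   0.107 ] 41.3 [11.5 28.2]
[285.70967742 243.76021505] [270 217  33  54 930] [ 0.4301 -0.075   0.076 ] (np.float64(40.89108847914133), array([15.40340781, 31.50162275]))
[526.09411765 287.20392157] [510 270  34  35 255] [ 0.5227 -0.245   0.076 ] (np.float64(107.13894048159985), array([33.92907749, 34.38599038]))
```

```bash
python3 -m crank '[{"dp":[0.02,-0.05,-0.7],"angular":[0,0,0]},{"dp":[0,0,-0.8],"angular":[0,0,0]},{"dp":[0,0,-0.5],"angular":[0,0,0]},{"dp":[0,0,0],"angular":[0,0,0]}]' >/dev/null; python3 st.py
python3 -m crank '[{"dp":[0,0,0],"angular":[0,0,0]},{"dp":[0,0,0],"angular":[0,0,0]},{"dp":[0,0,0],"angular":[0,0,0]},{"dp":[0,0,0],"angular":[0,0,0]},{"dp":[0,0,0],"angular":[0,0,0]},{"dp":[0,0,0],"angular":[0,0,0]}]' 1 40 >/dev/null; python3 st.py
python3 -m crank '[{"dp":[0,0,0.2],"angular":[0,0,0]},{"dp":[0,0,0.3],"angular":[0,0,0]},{"dp":[0,0,0.5],"angular":[0,0,0]},{"dp":[0,0,0.6],"angular":[0,0,0]},{"dp":[0,0,0.9],"angular":[0,0,0]},{"dp":[0,0,0.9],"angular":[0,0,0]},{"dp":[0,0,0.9],"angular":[0,0,0]},{"dp":[0,0,0],"angular":[0,0,0]},{"dp":[0,0,0],"angular":[0,0,0]}]' >/dev/null; python3 st.py;python3 look.py w9
```

```text
17.7 [ 0.427  -0.0797  0.0631] yaw 40.99 F [-0.12 -0.27  0.83] M [-0.048  0.075  0.028] gap 0.5 gf 0.0
18.3 [ 0.4264 -0.0795  0.0645] yaw 41.06 F [-2.36  4.13  6.83] M [0.893 0.348 0.008] gap 0.104 gf 45.7
19.2 [ 0.4286 -0.0813  0.194 ] yaw 41.09 F [-0.22  1.16 -0.86] M [ 0.018 -0.031  0.017] gap 0.108 gf 44.8
t 19.2 tcp [ 0.4286 -0.0813  0.194 ] yaw x 41.1
blue [318.  20.] 1038 [ 0.5491 -0.0062  0.112 ] 80.8 [18.3 25.3]
blue [546.  52.] 356 [ 0.6786 -0.1433  0.112 ] 144.2 [12.8 45.8]
blue [454. 322.] 996 [ 0.4602 -0.2582  0.112 ] 70.6 [24.  57.8]
yel [544.  57.] 133 [ 0.6776 -0.1477  0.107 ] 126.4 [ 3.9 38. ]
yel [545. 134.] 285 [ 0.6322 -0.1942  0.107 ] 147.0 [ 8.3 38.7]
yel [284. 288.] 1856 [ 0.3907 -0.1157  0.107 ] 41.6 [17.9 77.4]
```

```bash
python3 -m crank '[{"dp":[0.38,0.975,0.1],"angular":[0,0,-7.8]},{"dp":[0.38,0.975,0.1],"angular":[0,0,-7.8]},{"dp":[0.38,0.975,0],"angular":[0,0,-7.8]},{"dp":[0.38,0.975,0],"angular":[0,0,-7.8]},{"dp":[0.38,0.975,0],"angular":[0,0,-7.8]},{"dp":[0.38,0.975,0],"angular":[0,0,-7.8]},{"dp":[0.38,0.975,0],"angular":[0,0,0]},{"dp":[0.38,0.975,0],"angular":[0,0,0]},{"dp":[0.38,0.975,0],"angular":[0,0,0]},{"dp":[0.38,0.975,0],"angular":[0,0,0]},{"dp":[0.38,0.975,0],"angular":[0,0,0]},{"dp":[0.38,0.975,0],"angular":[0,0,0]},{"dp":[0,0,0],"angular":[0,0,0]},{"dp":[0,0,0],"angular":[0,0,0]}]' >/dev/null; python3 st.py
```

```text
20.65 [0.5635 0.2707 0.1969] yaw -5.63 F [-0.36 -0.82 -0.43] M [ 0.063  0.019 -0.009] gap 0.109 gf 44.7
```

```bash
python3 -m crank '[{"dp":[0.06,-0.02,-0.5],"angular":[0,0,0]},{"dp":[0,0,-0.6],"angular":[0,0,0]},{"dp":[0,0,-0.6],"angular":[0,0,0]},{"dp":[0,0,0],"angular":[0,0,0]},{"dp":[0,0,0],"angular":[0,0,0]}]' >/dev/null; python3 st.py; python3 look.py w10; python3 -c "
import cv2;i=cv2.imread('pics/w10.png')[120:340,190:380];cv2.imwrite('pics/w10c.png',cv2.resize(i,None,fx=2.7,fy=2.7,interpolation=0))"
```

```text
21.15 [0.5656 0.2688 0.1468] yaw -5.78 F [ 0.65 -0.27 -0.55] M [-0.009 -0.028  0.027] gap 0.102 gf 44.7
t 21.15 tcp [0.5656 0.2688 0.1468] yaw x -5.8
blue [ 83. 226.] 3922 [0.5968 0.3904 0.112 ] 111.2 [54.5 66.4]
blue [ 28. 357.] 5446 [0.4712 0.5223 0.112 ] 152.5 [ 70.8 177.4]
blue [283. 350.] 637 [0.4991 0.2757 0.112 ] 176.0 [13.3 39.8]
yel [284. 287.] 1900 [0.545  0.2706 0.107 ] 175.0 [14.7 60.5]
```

View pics/w10c.png

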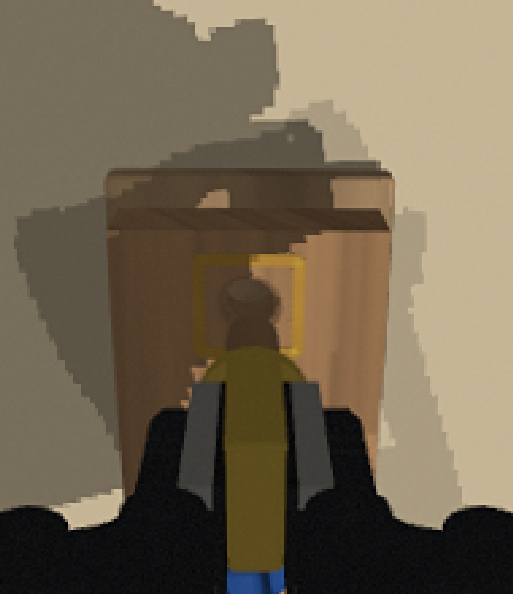

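The crop shows the pin just above the hole. The hole's marking square is centred near full-image (282.4,231.5), and the collar's front edge is at about (284.3,248.5).

```bash
python3 - <<'E'
from h import *
d=np.load("w10.npz");T=d["T"]
sq=np.array([(197,256),(303,257),(304,352),(193,350)])/2.7+[190,120]
p=cast(d,sq,.068,T);print("sq",p.round(4),p.mean(0),"hole px",cast(d,(282.4,230.5),.068,T))
print("collar front",cast(d,(284.3,248.5),.1223,T)-np.array([.011*np.cos(np.radians(-5.8)),.011*np.sin(np.radians(-5.8)),0]))
print("collar from lower edge",cast(d,(284.3,248.5),.1183,T)-np.array([.011*np.cos(np.radians(-5.8)),.011*np.sin(np.radians(-5.8)),0]))
E
```

```text
sq [[0.5788 0.2811 0.068 ]
 [0.5759 0.2551 0.068 ]
 [0.55   0.2569 0.068 ]
 [0.5534 0.2853 0.068 ]] [0.5645315  0.26960713 0.068     ] hole px [[0.56628764 0.26936461 0.068     ]]
collar front [[0.56703847 0.26809477 0.1223    ]]
collar from lower edge [[0.56517875 0.26827495 0.1183    ]]
```

```bash
python3 -m crank '[{"dp":[-0.02,0.035,-0.3],"angular":[0,0,0]},{"dp":[0,0,-0.3],"angular":[0,0,0]},{"dp":[0,0,0],"angular":[0,0,0]}]' >/dev/null; python3 st.py; python3 -m crank '[{"dp":[0,0,-0.1],"angular":[0,0,0]},{"dp":[0,0,-0.1],"angular":[0,0,0]},{"dp":[0,0,0],"angular":[0,0,0]}]' >/dev/null; python3 st.py; python3 -m crank '[{"dp":[0,0,-0.07],"angular":[0,0,0]},{"dp":[0,0,-0.07],"angular":[0,0,0]},{"dp":[0,0,0],"angular":[0,0,0]}]' >/dev/null; python3 st.py
```

```text
21.5 [0.5645 0.2708 0.1285] yaw -5.7 F [-0.31  0.08 -1.21] M [ 0.085 -0.04   0.024] gap 0.108 gf 44.7
21.8 [0.565  0.2708 0.1235] yaw -5.7 F [-0.07 -0.04 -1.72] M [-0.114  0.139  0.024] gap 0.108 gf 44.6
22.1 [0.5651 0.2709 0.1192] yaw -5.71 F [-0.33 -1.59 -0.68] M [-0.201  0.304 -0.01 ] gap 0.108 gf 44.5
```

```bash
python3 -m crank '[{"dp":[0,-0.03,-0.1],"angular":[0,0,0]},{"dp":[0,0,-0.1],"angular":[0,0,0]},{"dp":[0,0,0],"angular":[0,0,0]}]' >/dev/null; python3 st.py; python3 -m crank '[{"dp":[0,0,-0.1],"angular":[0,0,0]},{"dp":[0,0,-0.1],"angular":[0,0,0]},{"dp":[0,0,0],"angular":[0,0,0]}]' >/dev/null; python3 st.py
```

```text
22.4 [0.5653 0.2702 0.113 ] yaw -5.72 F [-1.24  0.3  -1.05] M [-0.03   0.217 -0.013] gap 0.109 gf 44.5
22.7 [0.5653 0.2702 0.107 ] yaw -5.71 F [-2.22 -0.66 -0.68] M [ 0.066  0.307 -0.025] gap 0.11 gf 44.5
```

Sliding in well. I'll continue to the collar in small steps.

```bash
python3 -m crank '[{"dp":[-0.02,0,-0.1],"angular":[0,0,0]},{"dp":[0,0,-0.1],"angular":[0,0,0]},{"dp":[0,0,0],"angular":[0,0,0]}]' >/dev/null; python3 st.py; python3 -m crank '[{"dp":[0,0,-0.07],"angular":[0,0,0]},{"dp":[0,0,-0.05],"angular":[0,0,0]},{"dp":[0,0,0],"angular":[0,0,0]}]' >/dev/null; python3 st.py
```

```text
23.0 [0.5652 0.2701 0.1012] yaw -5.71 F [-1.6  -0.06 -0.76] M [0.023 0.187 0.011] gap 0.11 gf 44.5
23.3 [0.5652 0.2701 0.0978] yaw -5.71 F [-0.67  0.38 -0.83] M [-0.051  0.084  0.016] gap 0.111 gf 44.6
```

```bash
python3 -m crank '[{"dp":[0,0,-0.03],"angular":[0,0,0]},{"dp":[0,0,-0.03],"angular":[0,0,0]},{"dp":[0,0,0],"angular":[0,0,0]}]' >/dev/null; python3 st.py; python3 -m crank '[{"dp":[0,0,-0.02],"angular":[0,0,0]},{"dp":[0,0,0],"angular":[0,0,0]}]' >/dev/null; python3 st.py
```

```text
23.6 [0.5652 0.2702 0.0966] yaw -5.7 F [-0.38  0.08  1.79] M [-0.051  0.161  0.022] gap 0.106 gf 44.9
23.8 [0.5652 0.2702 0.0966] yaw -5.7 F [-1.9  -0.01  6.04] M [-0.119  0.333  0.026] gap 0.113 gf 45.6
```

The collar has seated: TCP z is 0.0966 against 0.0965 expected, with a 6 N push. Now release and retreat.

```bash
python3 -m crank '[{"dp":[0,0,0],"angular":[0,0,0]},{"dp":[0,0,0],"angular":[0,0,0]},{"dp":[0,0,0],"angular":[0,0,0]},{"dp":[0,0,0.4],"angular":[0,0,0]},{"dp":[0,0,0.8],"angular":[0,0,0]},{"dp":[0,0,1],"angular":[0,0,0]},{"dp":[0,0,1],"angular":[0,0,0]},{"dp":[-0.5,0,0],"angular":[0,0,0]},{"dp":[-0.5,0,0],"angular":[0,0,0]},{"dp":[0,0,0],"angular":[0,0,0]},{"dp":[0,0,0],"angular":[0,0,0]}]' 0.5 >/dev/null; python3 st.py; python3 look.py w11; python3 -c "
import cv2;i=cv2.imread('pics/w11.png')[40:320,170:400];cv2.imwrite('pics/w11c.png',cv2.resize(i,None,fx=2,fy=2))"
```

```text
24.9 [0.5354 0.2703 0.1922] yaw -5.69 F [ 0.91 -0.73 -0.79] M [ 0.041 -0.015  0.013] gap 0.502 gf 0.0
t 24.9 tcp [0.5354 0.2703 0.1922] yaw x -5.7
blue [ 98. 186.] 3198 [0.582  0.4032 0.112 ] 103.1 [60.1 71. ]
blue [554. 165.] 296 [0.568  0.0397 0.112 ] 19.8 [16.2 21.4]
blue [280. 270.] 1139 [0.5049 0.2759 0.112 ] 177.8 [17.4 48.3]
blue [ 32. 318.] 6114 [0.4549 0.545  0.112 ] 161.2 [ 80.  180.4]
yel [281. 180.] 924 [0.5701 0.2686 0.107 ] 172.3 [15.6 28. ]
```

View pics/w11c.png

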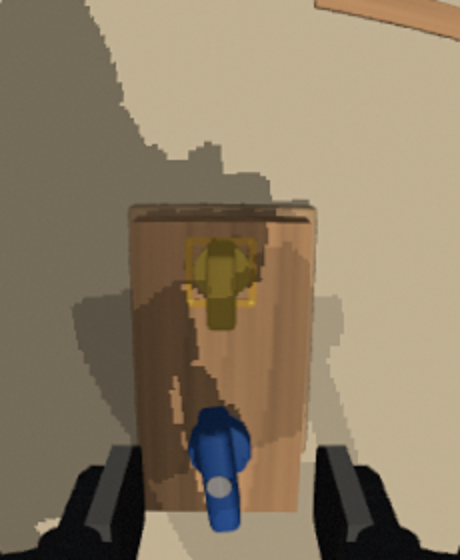

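The flag stands upright with its collar flat on the bar inside the marked square, at about (220,280) in the crop. The knob is still where I left it and the gripper is clear.

```bash
python3 -c "
from station import order;print(order.sign_off())"
```

```text
the job is handed in; nothing more can be done
None
```

I found the loose clamp (the left one, knob near x 0.495, y 0.278 m), turned its knob on by about 20°, set the flag pin fully home in its hole, and handed the job in at about 25 s; no verdict came back.

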